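# Seat the take-up reel on the film winder and lock it

## Robot

A 6-joint arm with a two-finger parallel gripper is mounted at the origin on the work surface. World frame = base frame: x ahead of the robot, y to its left, z up, the work surface at z = 0. Lengths are in m, angles in rad, forces in N, time in s.
With the tool pointing down it reaches from about 0.375 to 0.825 m from the base axis. Payload 5.5 kg.
Tool frame: the origin (TCP) lies at the very end of the fingers, on their centre line; the grasp point (between the pads) lies 19 mm behind it; x points along the fingers, y is the direction in which the jaws open and shut, and the axes are right-handed (so a half turn about x gives the same grasp; the last joint's range is limited). The gripper opens to 85 mm and grips with 20 to 120 N. Pads are 22 mm wide; open, the fingers measure 114 mm over their backs; the gripper's body (76 mm by 85 mm) begins 54 mm behind the grasp point. The pads swing forward as they close: fully open they stand 13 mm farther back than shut.
Start: joints at [1.327, 0.314, -0.047, 1.21, 0, 1.571], TCP at [0.145, 0.582, 0.231] pointing down, gripper open.
Joint ranges: [-2.67, 2.67], [-0.69, 1.73], [-1.03, 1.25], [-2.08, 2.16], [-1.42, 1.45], [-3.14, 3.14]. Speed limits (rad/s): [2.39, 2.39, 3.01, 3.14, 3.14, 3.14].

## Interface

Orientations are given as a 3x3 rotation matrix whose columns are the frame's x, y, z axes.
In Python, from rig import robot gives the robot as it stands.
- The arm moves only by the shell command python3 -m pendant 'ROWS' [OPENING] [FORCE]. ROWS is JSON, a list of rows, each an object with "slide": the shift along the tool's x, y, z in m, a list of three; "rot": the turn, a rotation vector about the tool's x, y, z in degrees, a list of three. In form: [{"slide": [x, y, z], "rot": [wx, wy, wz]}, ...]. A call has 1 to 12 rows; each row is the pose to reach, as a shift and turn from the pose commanded when the call began, along the tool's axes at that moment; what a row does not reach only later rows make up. A row lasts 1/12 s, in which the tool goes at most 41.7 mm and 7.16 degrees, less where a joint would pass 70% of its speed; a pose out of reach is approached as far as the arm can. A call with a gripper value outside its range is refused whole. OPENING is the opening, from 0 (shut) to 1 (fully open), set as the call begins (- or left out, the last holds). The fingers move at their own pace and stop on an object; FORCE is the grip in N (left out, the last holds). Time passes only in rows, so rows that repeat a pose let the fingers close. It gives the time, the measured TCP pose, the force and the opening at its end, in the units of the state.
- robot.read_state(): the state, without advancing time (a new reading comes with each control period).
- robot.camera(name): name is "scene" or "top" or "wrist"; returns (picture, depth): 420x560x3 uint8, red, green, blue; 420x560 float32, m along the optical axis (not along the pixel's ray), 0 where there is no reading.
- robot.camera_params(name): a dict with "fx", "fy", "cx", "cy" (pixels), "k1" (the pictures are not rectified: a ray, as slopes to the right and down, at radius r is drawn at 1 + k1 r^2 times it, then the intrinsics apply), "world_from_camera" (4x4, takes a point from camera to world coordinates); the wrist camera has in their place "tool_from_camera" (4x4, takes a point from camera to tool coordinates, whose origin is the TCP and whose axes are the tool frame's). Camera axes: x right, y down, z forward; pixel columns grow to the right and rows downward; lengths in m; the calibration is good to about 2 mm. A picture is of the moment at which its call begins: read the wrist's pose just before it. camera_params takes no time and is no camera call.
- robot.close_job(): hands the job in, once; it reports no verdict.
The state is a dict: "time_s": time; "joints": joint angles; "joint_vel": joint speeds; "effort": joint torques, N m; "position": TCP position; "eef_rot": TCP orientation; "wrist_force": force on the tool from outside, world axes, zero at the start; "moment": the same for the moment, N m; "width": finger opening in m.
Only numpy, scipy, OpenCV 4.12 (cv2) and the standard library are available. Lean on these libraries where they do the work, as an engineer would, in place of code of your own. Each camera call takes 0.05 s, during which the arm holds its last target.

## Task

The take-up reel on the film winder has been put over the spindle but is still riding up on its key. Turn it round until the key drops into the spindle's slot and the reel sits fully home and level on the drive plate, then fold the spindle's lock tip down flat over the reel's hub and let go. Do not force anything, and leave the other things on the desk where they are.

Things in the scene. Friction and masses are not known exactly. Their poses are not given: they have to be found in the camera images.
- reel: Loose film reel, axis upright, on the winder's spindle: 200 mm across, 70 mm tall, about 0.35 kg. Black hub 64 mm outside, bore 46 mm, between two 4 mm aluminium flanges: closed at the foot (0-4 mm), spoked near the top (62-66 mm up). Origin on the axis at its underside; z up, x towards its key. It starts 12 mm too high, leaning up to 3 degrees; it turns either way under 1 to 4 N at the spokes.
- reel_window (a point): Middle of one of the three open windows of the reel's spoked flange, the one in the key's direction: 63 mm from the reel's axis along its x, at the flange's upper face. Windows run from 40 to 86 mm radius, with 58 mm free depth below; a finger put into one can push a spoke round. The spokes, 14 mm wide, lie at 60, 180 and 300 degrees about z from the reel's x.
- reel_key (a point): The reel's one key: a tab inside the top of its bore, 8 mm wide, standing 7 mm into the bore, 58 to 68 mm above the reel's underside. It starts riding on the spindle's end face. When it meets the slot the reel falls 12 mm by its own weight; a spoke pushed further then meets a firm 8 N.
- winder: Film winder fixed to the desk: flat grey housing 240 mm (x) by 330 mm (y, -115 to +215 mm), 47 mm tall, control panel towards -x. Origin at desk height on the spindle's axis, z up. Dark drive plate round that axis, 110 mm across, top at z = 55 mm: there the seated reel's underside rests, its hub top at 125 mm. White guide roller, 34 mm across, to z = 133 mm, at x 30, y 165 mm.
- spindle_end (a point): Centre of the end face of the winder's upright steel spindle, 44 mm thick, 125 mm above the desk. One slot in its edge: 13 mm wide, 8 mm deep radially, 16 mm down from the end face. The slot may point anywhere; its direction is not measured and is found by turning the reel. The gear drive holds spindle and plate; they yield, turning together, only above about 0.55 N m.
- lock (a joint): Lock tip: steel bar 44 mm long, 13 wide, 10 thick, hinged on the spindle's axis 133 mm above the desk. Rad: 0 upright (top at 177 mm), 1.57 flat, reaching 44 mm out, upper face at 138 mm. It folds only towards the slot, which is the key's side once the reel has dropped. Starts upright or leaning up to 0.2; stays where put; moves with 1 to 2 N at its end. A reel riding high stops it near 1.1.
- film_tin: Bystander: round aluminium film tin, 136 mm across, 38 mm tall. Origin at the centre of its underside.
- loupe: Bystander: stand magnifier, 48 mm across, 58 mm tall, clear foot, black top. Origin at the centre of its underside.
- core: Bystander: grey plastic film core, a tube 76 mm across and 70 mm tall, standing. Origin at the centre of its underside.
- mug: Bystander: white mug, 80 mm across, 92 mm tall. Origin at the centre of its underside.
- pencil_tray: Bystander: black tray with pencils, 210 by 75 mm, 22 mm tall. Origin at the centre of its underside.
- tape_stand: Bystander: black splicing-tape dispenser, 130 by 55 mm, 77 mm tall. Origin at the centre of its underside.
- ruler: Bystander: wooden scale rule, 200 by 26 mm, 6 mm thick. Origin at the centre of its underside.
Mind the look-alikes: they are no part of the job. Leave any orange or red look-alike of the reel alone.

How it is judged:
By the outcome, as a careful person would: the job done as asked, in the order asked, and still so for the second after the job is handed in, with the robot touching nothing.
It also fails if it takes over 72 s, if anything falls off the work surface, if the arm or the gripper's body presses on something with over 40 N, if the wrist force passes 120 N, or if a joint passes its speed limit or range.

## Working session

There is one attempt and no reset: what is moved stays moved. The work goes in short steps, Python scripts to look and compute and a shell command to move; the robot and the scene stay as the last step left them, time stands still between calls to the robot, and variables do not carry over. Pictures are saved under pics/ and viewed, and the job is handed in when it is done.

```bash
ls; mkdir -p pics; cat > h.py <<'E'
import numpy as np,cv2
from rig import robot
def undist(p,uv):
    uv=np.atleast_2d(np.float64(uv)); d=np.c_[(uv[:,0]-p['cx'])/p['fx'],(uv[:,1]-p['cy'])/p['fy']]
    s=d.copy()
    for _ in range(20): s=d/(1+p['k1']*(s**2).sum(1,keepdims=True))
    return s
def W(name,st=None):
    p=robot.camera_params(name)
    if name!='wrist': return p,np.array(p['world_from_camera'])
    T=np.eye(4);T[:3,:3]=st['eef_rot'];T[:3,3]=st['position']
    return p,T@np.array(p['tool_from_camera'])
def ray(name,uv,z,st=None):
    p,T=W(name,st); s=undist(p,uv); d=np.c_[s,np.ones(len(s))]@T[:3,:3].T
    t=(z-T[2,3])/d[:,2]; return T[:3,3]+d*t[:,None]
def cloud(name,depth,st=None):
    p,T=W(name,st); h,w=depth.shape; v,u=np.mgrid[:h,:w]
    s=undist(p,np.c_[u.ravel(),v.ravel()]); P=np.c_[s,np.ones(len(s))]*depth.ravel()[:,None]
    return (P@T[:3,:3].T+T[:3,3]).reshape(h,w,3)
def proj(name,X,st=None):
    p,T=W(name,st); c=(np.atleast_2d(X)-T[:3,3])@T[:3,:3]; s=c[:,:2]/c[:,2:]
    s=s*(1+p['k1']*(s**2).sum(1,keepdims=True)); return s*[p['fx'],p['fy']]+[p['cx'],p['cy']]
def grab(name,tag):
    st=robot.read_state(); im,d=robot.camera(name); im=np.array(im)
    cv2.imwrite(f'pics/{tag}.png',im[:,:,::-1]); np.savez(f'{tag}.npz',im=im,d=d,pos=st['position'],rot=st['eef_rot'])
    return im,np.array(d),st
E
python3 - <<'E'
from h import *
for n in ['scene','top','wrist']:
    im,d,st=grab(n,n+'0'); p=robot.camera_params(n); print(n,{k:np.round(v,3).tolist() for k,v in p.items()})
print(st)
E
```

```text
pics
scene {'fx': 398.807, 'fy': 398.807, 'cx': 274.865, 'cy': 208.315, 'k1': 0.021, 'world_from_camera': [[-0.681, 0.519, -0.517, 1.094], [0.732, 0.498, -0.464, 0.424], [0.017, -0.695, -0.719, 0.91], [0.0, 0.0, 0.0, 1.0]]}
top {'fx': 384.483, 'fy': 384.483, 'cx': 281.14, 'cy': 210.614, 'k1': -0.111, 'world_from_camera': [[0.002, -0.998, 0.067, 0.442], [-1.0, -0.002, -0.004, -0.102], [0.004, -0.067, -0.998, 1.265], [0.0, 0.0, 0.0, 1.0]]}
wrist {'fx': 369.239, 'fy': 369.239, 'cx': 283.371, 'cy': 201.988, 'k1': -0.006, 'tool_from_camera': [[-0.001, -0.324, 0.946, -0.143], [1.0, -0.001, 0.001, 0.0], [0.001, 0.946, 0.324, -0.083], [0.0, 0.0, 0.0, 1.0]]}
{'time_s': 0.1, 'joints': array([ 1.32703838e+00,  3.14164649e-01, -4.79733742e-02,  1.21018809e+00,
        1.24514859e-05,  1.57081559e+00]), 'joint_vel': array([ 0.00020603, -0.00244817,  0.0027342 ,  0.0008936 ,  0.00179248,
       -0.00096845]), 'effort': array([-2.86521199e-04, -5.40766025e+01,  3.40540910e+01,  1.11901393e-02,
        3.36713654e-06, -7.57578448e-06]), 'position': array([0.14468295, 0.5817661 , 0.23051768]), 'eef_rot': array([[-3.81298128e-04,  2.41369585e-01,  9.70433191e-01],
       [-1.48155337e-03,  9.70432060e-01, -2.41369885e-01],
       [-9.99998830e-01, -1.52978245e-03, -1.24220056e-05]]), 'wrist_force': array([-0.14924802,  0.04241461, -0.82464715]), 'moment': array([-0.02904357, -0.01998117,  0.03985431]), 'width': 0.0856432126752834}
```

View pics/scene0.png

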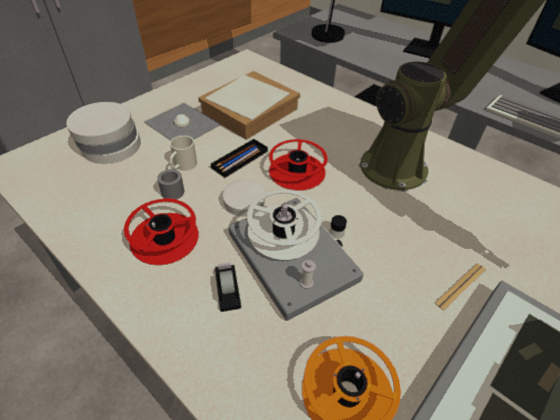

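View pics/top0.png

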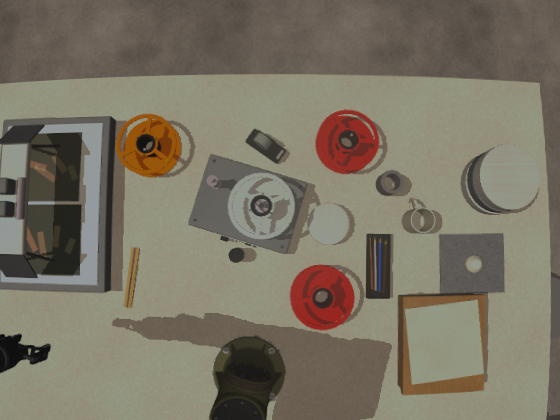

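View pics/wrist0.png

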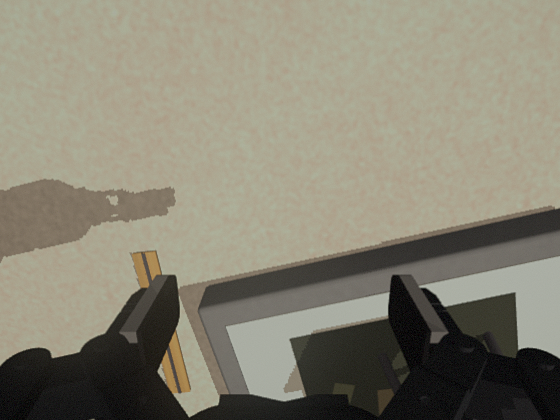

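The winder's silver reel is at scene px (284,222) and top px (262,206). Possible mix-ups, all loose on the desk:
- the orange reel, at scene (350,385) and top (150,146)
- the red reels, at scene (162,230) and (298,163), top (347,141) and (323,297)

The silver one on the winder is the target, so I'll check it in a close crop.

```bash
python3 - <<'E'
from h import *
a=cv2.imread('pics/scene0.png')[175:325,215:375]; b=cv2.imread('pics/top0.png')[145:265,180:320]
a=cv2.resize(a,(640,600),interpolation=cv2.INTER_CUBIC);cv2.imwrite('pics/sc_crop.png',a)
cv2.imwrite('pics/top_crop.png',cv2.resize(b,(700,600),interpolation=cv2.INTER_CUBIC))
for n in ['scene','top']:
    z=np.load(n+'0.npz'); c=cloud(n,z['d']); 
    m=(c[...,2]>0.11)&(c[...,2]<0.25)&(z['d']>0)
    box=np.zeros(m.shape,bool); box[(slice(185,260) if n=='scene' else slice(165,245)),(slice(240,330) if n=='scene' else slice(220,305))]=True
    P=c[m&box]; print(n,len(P),np.percentile(P,[1,50,99],axis=0).round(3).tolist())
print(ray('top',[(262,206)],0.133), ray('scene',[(284,222)],0.133))
E
```

```text
scene 1692 [[0.443, -0.14, 0.116], [0.545, -0.039, 0.131], [0.633, 0.051, 0.17]]
top 1691 [[0.44, -0.142, 0.122], [0.535, -0.044, 0.132], [0.63, 0.048, 0.166]]
[[ 0.53153823 -0.04995091  0.133     ]] [[ 0.5552472  -0.02698863  0.133     ]]
```

View pics/sc_crop.png

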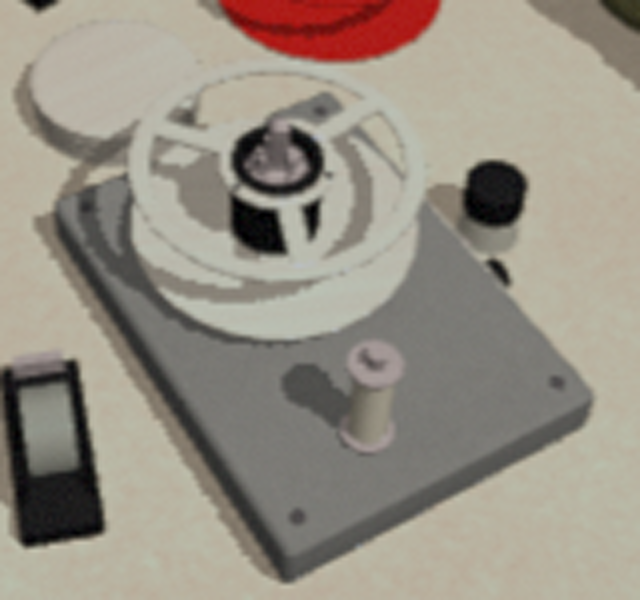

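View pics/top_crop.png

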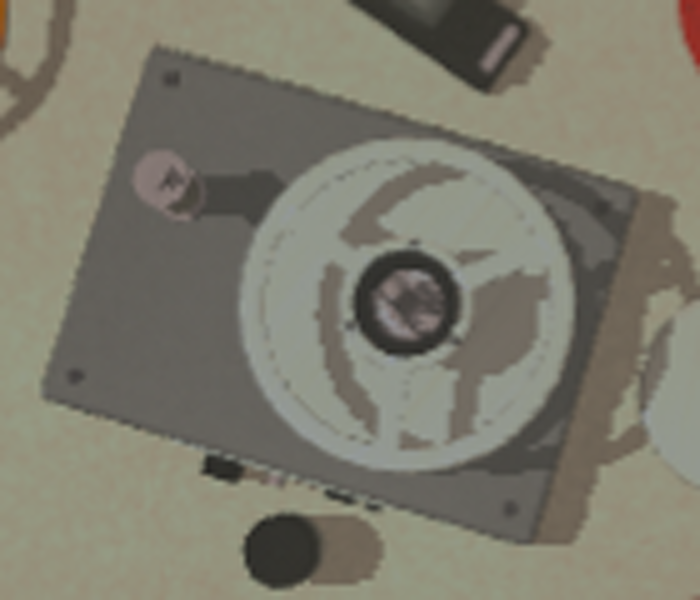

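The close crops confirm the target is the silver reel on the grey winder, with the lock tip standing in the hub at scene crop (280,145). Next I'll fit the rim and measure the winder.

```bash
python3 - <<'E'
from h import *
from scipy.optimize import least_squares
for n,b in [('scene',(185,262,238,330)),('top',(165,245,220,305))]:
    z=np.load(n+'0.npz'); c=cloud(n,z['d'])[b[0]:b[1],b[2]:b[3]].reshape(-1,3)
    im=z['im'][b[0]:b[1],b[2]:b[3]].reshape(-1,3).astype(int)
    P=c[(c[:,2]>0.118)&(c[:,2]<0.15)&(im.min(1)>110)]
    ctr=np.median(P[:,:2],axis=0) 
    f=lambda q:np.hypot(P[:,0]-q[0],P[:,1]-q[1])
    q=(P[:,:2].max(0)+P[:,:2].min(0))/2
    for _ in range(5):
        r=f(q); R=P[(r>0.084)&(r<0.106)]
        s=least_squares(lambda q:np.hypot(R[:,0]-q[0],R[:,1]-q[1])-0.0935,q,loss='soft_l1',f_scale=.003); q=s.x
    A=np.c_[R[:,0]-q[0],R[:,1]-q[1],np.ones(len(R))]; k=np.linalg.lstsq(A,R[:,2],rcond=None)[0]
    print(n,q,len(R),'plane',k,'tilt deg',np.degrees(np.hypot(*k[:2])),'rmax',np.percentile(f(q),98))
    H=c[(c[:,2]>0.155)&(c[:,2]<0.185)&(np.hypot(c[:,0]-q[0],c[:,1]-q[1])<0.03)];print('lock',len(H),H.mean(0),H[:,2].max())
d=np.load('top0.npz')['d'];c=cloud('top',d)
print('lightbox max z',np.nanmax(np.where(d[110:290,0:115]>0,c[110:290,0:115,2],0)), 'roller',c[178:186,208:216].reshape(-1,3)[:,2].max())
E
```

```text
scene [ 0.53738848 -0.04466436] 910 plane [-0.01410422 -0.02032634  0.13118244] tilt deg 1.4175224973863436 rmax 0.0997597945196655
lock 34 [ 0.54291651 -0.03963897  0.16790227] 0.17604315637468326
top [ 0.53387768 -0.04670696] 882 plane [-0.01329723 -0.01980464  0.13176668] tilt deg 1.3667653674907327 rmax 0.09865666338564706
lock 21 [ 0.53789614 -0.04393966  0.17137056] 0.17712154860091478
lightbox max z 0.25435432940951674 roller 0.1354259791755552
```

```bash
python3 -m pendant '[{"slide":[-0.04,0,0],"rot":[0,0,0]},{"slide":[-0.08,0,0],"rot":[0,0,0]},{"slide":[-0.1,0,0],"rot":[0,0,0]},{"slide":[-0.1,-0.028,0.029],"rot":[4,0,0]},{"slide":[-0.1,-0.056,0.058],"rot":[8,0,0]},{"slide":[-0.1,-0.084,0.087],"rot":[13,0,0]},{"slide":[-0.1,-0.112,0.116],"rot":[18,0,0]},{"slide":[-0.1,-0.14,0.145],"rot":[23,0,0]},{"slide":[-0.1,-0.168,0.174],"rot":[28,0,0]},{"slide":[-0.1,-0.196,0.203],"rot":[33,0,0]},{"slide":[-0.1,-0.224,0.232],"rot":[38,0,0]},{"slide":[-0.1,-0.252,0.26],"rot":[42,0,0]}]' 0 30
```

```text
time_s: 1.15
position: [0.3368, 0.2731, 0.3312]
eef_rot: [[0.0, 0.831, 0.556], [0.0, 0.556, -0.831], [-1.0, 0.0, 0.0]]
wrist_force: [1.4, 0.9, -0.1]
width: -0.0
```

```bash
python3 -m pendant '[{"slide":[0,-0.002,0.039],"rot":[4,0,0]},{"slide":[0.01,-0.005,0.078],"rot":[8,0,0]},{"slide":[0.02,-0.007,0.116],"rot":[12,0,0]},{"slide":[0.028,-0.01,0.155],"rot":[16,0,0]},{"slide":[0.036,-0.012,0.194],"rot":[20,0,0]},{"slide":[0.044,-0.015,0.233],"rot":[24,0,0]},{"slide":[0.052,-0.017,0.272],"rot":[28,0,0]},{"slide":[0.06,-0.02,0.31],"rot":[31,0,0]},{"slide":[0.068,-0.022,0.345],"rot":[34,0,0]},{"slide":[0.075,-0.024,0.375],"rot":[37,0,0]},{"slide":[0.08,-0.025,0.391],"rot":[38,0,0]},{"slide":[0.08,-0.025,0.391],"rot":[38,0,0]}]' 0
python3 - <<'E'
from h import *
im,d,st=grab('wrist','w1'); print(st['position'],st['joints'],proj('wrist',[[0.5355,-0.0457,0.125],[0.5355,-0.0457,.177]],st))
E
```

```text
time_s: 2.15
position: [0.5349, -0.0656, 0.2495]
eef_rot: [[-0.002, 0.997, -0.073], [-0.0, -0.073, -0.997], [-1.0, -0.002, 0.001]]
wrist_force: [-0.4, 0.4, 0.4]
width: 0.0003
[ 0.53488308 -0.06556982  0.24952593] [-1.21578314e-01  1.93232713e-01 -1.61647259e-01  1.21786842e+00
 -6.51901458e-04  1.52211026e+00] [[282.42311231 166.86132027]
 [282.08008315 186.83860542]]
```

View pics/w1.png

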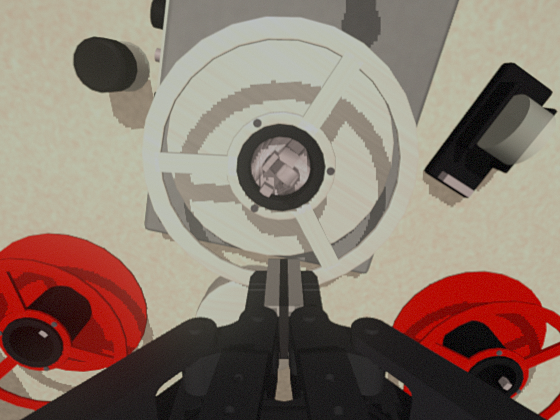

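```bash
python3 - <<'E'
import cv2
a=cv2.imread('pics/w1.png')[115:220,230:335];cv2.imwrite('pics/w1c.png',cv2.resize(a,(600,600),interpolation=cv2.INTER_CUBIC))
E
```

```text
(no output)
```

View pics/w1c.png

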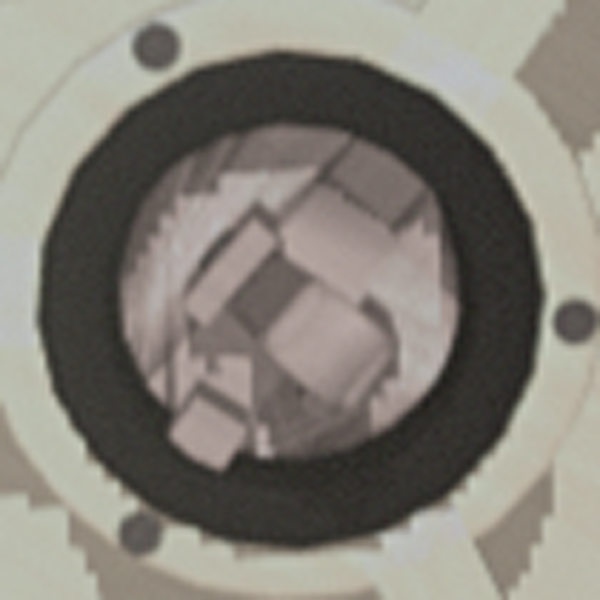

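```bash
python3 - <<'E'
from h import *
z=np.load('w1.npz'); st=dict(position=z['pos'],eef_rot=z['rot'])
s=230/1.;
f=lambda x,y:(230+x/5.714-.4,115+y/5.714-.4)
C=np.array([.5355,-.0457])
for nm,uv,h in [('slot',f(375,175),.125),('slotout',f(395,145),.125),('key',f(210,430),.135),('keyouter',f(195,450),.135),('spindle/bore ctr',f(290,297),.125),('hubctr',f(290,300),.137),('locktop',f(330,340),.177)]:
    X=ray('wrist',[uv],h,st)[0]; v=X[:2]-C; print(nm,X.round(4),'r',np.hypot(*v).round(4),'ang',np.degrees(np.arctan2(v[1],v[0])).round(1))
# spokes by silver mask at r 0.06..0.075, z plane .133
c=cloud('wrist',z['d'],st); 
v=c[...,:2]-C; r=np.hypot(v[...,0],v[...,1]); m=(r>.05)&(r<.078)&(c[...,2]>.12)&(c[...,2]<.15)&(z['d']>0)
a=np.degrees(np.arctan2(v[...,1],v[...,0]))[m]%360
h,_=np.histogram(a,bins=72,range=(0,360)); print([(i*5,int(n)) for i,n in enumerate(h) if n])
m=(r>.092)&(r<.097)&(c[...,2]>.12)&(c[...,2]<.15);P=c[m];s_=np.hypot(1,1)
m=(r>.08)&(c[...,2]>.12)&(c[...,2]<.15)&(r<.11)
P=c[m];print('rim bbox',P.min(0),P.max(0))
E
```

```text
slot [ 0.546  -0.0303  0.125 ] r 0.0186 ang 55.7
slotout [ 0.5487 -0.0267  0.125 ] r 0.0231 ang 55.1
key [ 0.5228 -0.0595  0.135 ] r 0.0188 ang -132.6
keyouter [ 0.5206 -0.0621  0.135 ] r 0.0221 ang -132.3
spindle/bore ctr [ 0.534  -0.0454  0.125 ] r 0.0015 ang 167.8
hubctr [ 0.5343 -0.0429  0.137 ] r 0.003 ang 113.5
locktop [ 0.5393 -0.038   0.177 ] r 0.0086 ang 64.0
[(45, 190), (50, 353), (55, 337), (60, 37), (160, 11), (165, 274), (170, 303), (175, 188), (280, 5), (285, 202), (290, 233), (295, 181)]
rim bbox [ 0.43474405 -0.14094702  0.1261752 ] [0.63368416 0.05448484 0.13649913]
```

The view shows the reel's key at px (267,190), direction about 232°. The spindle slot is at px (296,146), direction about 52°, and the lock leans that way. Spokes are at about 53°, 172° and 291°. The plan is to put the shut fingers into the 112° window and push the 172° spoke CCW by about 180°.

```bash
python3 -m pendant '[{"slide":[0,-0.018,-0.036],"rot":[0,0,0]},{"slide":[0,-0.037,-0.073],"rot":[0,0,0]},{"slide":[0,-0.037,-0.073],"rot":[0,0,0]},{"slide":[0.04,-0.037,-0.073],"rot":[0,0,0]},{"slide":[0.07,-0.037,-0.073],"rot":[0,0,0]},{"slide":[0.09,-0.037,-0.073],"rot":[0,0,0]}]' 0
python3 - <<'E'
from h import *
im,d,st=grab('wrist','w2'); print(st['position'],st['wrist_force'])
grab('scene','s2')
E
```

```text
time_s: 2.7
position: [0.5005, 0.0142, 0.1596]
eef_rot: [[-0.002, 0.998, -0.065], [0.0, -0.065, -0.998], [-1.0, -0.002, -0.0]]
wrist_force: [-0.8, -0.2, -0.7]
width: -0.0003
[0.50054618 0.01420777 0.15958469] [-0.84664437 -0.2085426  -0.70734181]
```

View pics/w2.png

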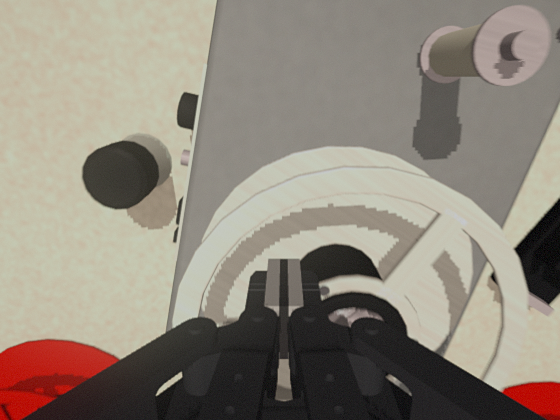

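View pics/s2.png

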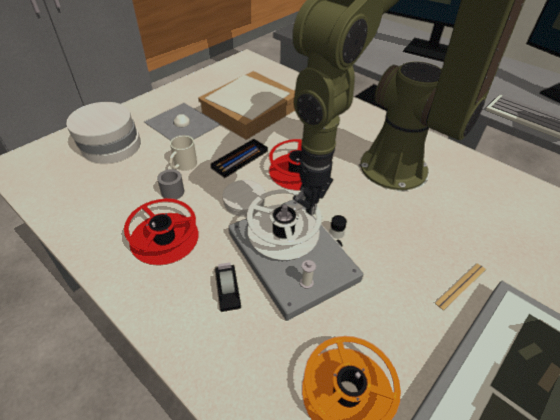

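The fingertip at px (284,262) is over the open window, clear of the rim, hub and spokes. Going down.

```bash
python3 -m pendant '[{"slide":[0,0.002,0.005],"rot":[0,0,0]},{"slide":[0.015,0.002,0.005],"rot":[0,0,0]},{"slide":[0.03,0.002,0.005],"rot":[0,0,0]},{"slide":[0.045,0.002,0.005],"rot":[0,0,0]},{"slide":[0.05,0.002,0.005],"rot":[0,0,0]},{"slide":[0.05,0.002,0.005],"rot":[0,0,0]}]' 0
```

```text
time_s: 3.3
position: [0.5044, 0.0072, 0.1119]
eef_rot: [[0.0, 0.998, -0.069], [0.0, -0.069, -0.998], [-1.0, 0.0, -0.0]]
wrist_force: [-0.4, 0.4, -0.4]
width: -0.0001
```

```bash
cat > arc.py <<'E'
import numpy as np,sys
from h import robot
a0,a1,st=map(float,sys.argv[1:4]); r=float(sys.argv[4]) if len(sys.argv)>4 else .062
R=np.array(robot.read_state()['eef_rot']);p=np.array(robot.read_state()['position'])
C=np.array([.5345,-.0445]);v=p[:2]-C;print('now r',np.hypot(*v).round(4),'ang',np.degrees(np.arctan2(v[1],v[0])).round(1)%360,'F',robot.read_state()['wrist_force'].round(2))
f=lambda a:np.array([np.cos(np.radians(a)),np.sin(np.radians(a)),0])*r
for a in np.arange(a0+st,a1+st/2,st):
    print(a,(R.T@(f(a)-f(a0))).round(3)[1:])
E
python3 arc.py 120 186 6; python3 arc.py 186 258 6
```

```text
now r 0.0598 ang 120.2 F [-0.36  0.4  -0.39]
126.0 [-0.005  0.004]
132.0 [-0.01   0.008]
138.0 [-0.014  0.013]
144.0 [-0.018  0.019]
150.0 [-0.021  0.024]
156.0 [-0.024  0.03 ]
162.0 [-0.026  0.036]
168.0 [-0.027  0.043]
174.0 [-0.027  0.049]
180.0 [-0.027  0.056]
186.0 [-0.026  0.062]
now r 0.0598 ang 120.2 F [-0.36  0.4  -0.39]
192.0 [0.001 0.006]
198.0 [0.004 0.012]
204.0 [0.006 0.018]
210.0 [0.01  0.024]
216.0 [0.014 0.029]
222.0 [0.018 0.034]
228.0 [0.023 0.038]
234.0 [0.028 0.042]
240.0 [0.034 0.045]
246.0 [0.04  0.048]
252.0 [0.046 0.049]
258.0 [0.052 0.051]
```

```bash
python3 -m pendant '[{"slide":[0.002,-0.005,0.004],"rot":[0,0,0]},{"slide":[0.002,-0.01,0.008],"rot":[0,0,0]},{"slide":[0.002,-0.014,0.013],"rot":[0,0,0]},{"slide":[0.002,-0.018,0.019],"rot":[0,0,0]},{"slide":[0.002,-0.021,0.024],"rot":[0,0,0]},{"slide":[0.002,-0.024,0.03],"rot":[0,0,0]},{"slide":[0.002,-0.026,0.036],"rot":[0,0,0]},{"slide":[0.002,-0.027,0.043],"rot":[0,0,0]},{"slide":[0.002,-0.027,0.049],"rot":[0,0,0]}]' 0
python3 - <<'E'
from h import *
grab('top','t3'); grab('wrist','w3'); a=cv2.imread('pics/t3.png')[145:265,180:320];cv2.imwrite('pics/t3c.png',cv2.resize(a,(700,600),interpolation=cv2.INTER_CUBIC))
E
python3 arc.py 174 234 6
```

```text
time_s: 4.05
position: [0.4739, -0.0404, 0.1095]
eef_rot: [[0.0, 0.998, -0.069], [0.0, -0.069, -0.998], [-1.0, 0.0, -0.0]]
wrist_force: [1.7, 1.1, 0.9]
width: 0.0001
now r 0.0607 ang 176.6 F [-0.05  0.03 -0.12]
180.0 [0.    0.006]
186.0 [0.001 0.013]
192.0 [0.002 0.019]
198.0 [0.004 0.025]
204.0 [0.007 0.031]
210.0 [0.011 0.037]
216.0 [0.015 0.042]
222.0 [0.019 0.047]
228.0 [0.024 0.051]
234.0 [0.029 0.055]
```

View pics/t3c.png

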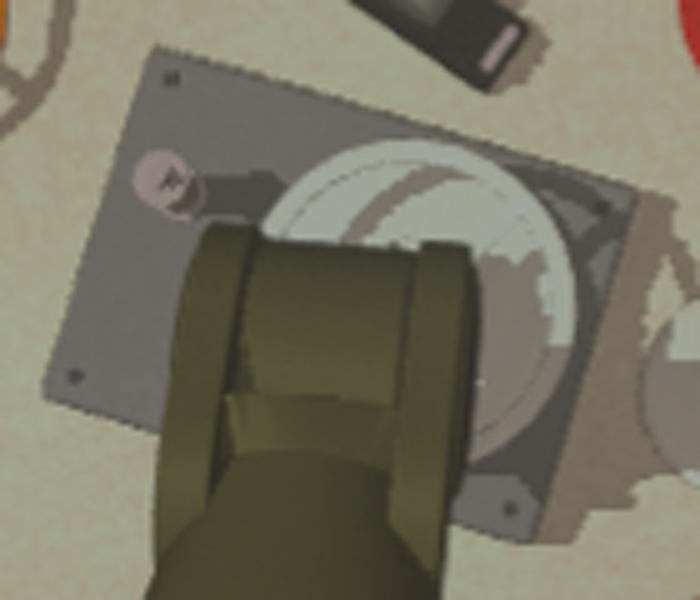

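View pics/w3.png

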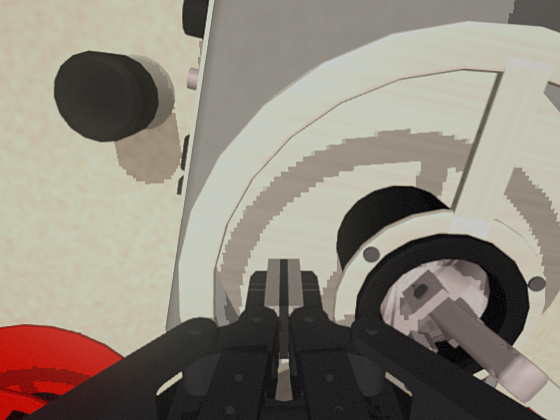

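The spoke now at px (490,150) has moved from about 53° to about 75°, so the reel turns freely under about 2 N. Continuing the arc.

```bash
python3 -m pendant '[{"slide":[0,0,0.006],"rot":[0,0,0]},{"slide":[0,0.001,0.013],"rot":[0,0,0]},{"slide":[0,0.002,0.019],"rot":[0,0,0]},{"slide":[0,0.004,0.025],"rot":[0,0,0]},{"slide":[0,0.007,0.031],"rot":[0,0,0]},{"slide":[0,0.011,0.037],"rot":[0,0,0]},{"slide":[0,0.015,0.042],"rot":[0,0,0]},{"slide":[0,0.019,0.047],"rot":[0,0,0]},{"slide":[0,0.024,0.051],"rot":[0,0,0]},{"slide":[0,0.029,0.055],"rot":[0,0,0]}]' 0; python3 arc.py 234 294 6;
```

```text
time_s: 4.98
position: [0.4994, -0.0973, 0.1092]
eef_rot: [[-0.0, 0.998, -0.069], [-0.0, -0.069, -0.998], [-1.0, -0.0, 0.0]]
wrist_force: [-1.1, 1.0, 0.1]
width: 0.0001
now r 0.0634 ang 236.3 F [-1.14  1.02  0.11]
240.0 [0.006 0.003]
246.0 [0.012 0.006]
252.0 [0.018 0.008]
258.0 [0.024 0.009]
264.0 [0.031 0.009]
270.0 [0.037 0.009]
276.0 [0.044 0.008]
282.0 [0.05  0.007]
288.0 [0.056 0.005]
294.0 [0.062 0.002]
```

```bash
python3 -m pendant '[{"slide":[0,0.006,0.003],"rot":[0,0,0]},{"slide":[0,0.012,0.006],"rot":[0,0,0]},{"slide":[0,0.018,0.008],"rot":[0,0,0]},{"slide":[0,0.024,0.009],"rot":[0,0,0]},{"slide":[0,0.031,0.009],"rot":[0,0,0]},{"slide":[0,0.037,0.009],"rot":[0,0,0]},{"slide":[0,0.044,0.008],"rot":[0,0,0]},{"slide":[0,0.05,0.007],"rot":[0,0,0]},{"slide":[0,0.056,0.005],"rot":[0,0,0]},{"slide":[0,0.062,0.002],"rot":[0,0,0]}]' 0; python3 arc.py 294 342 4;
python3 - <<'E'
from h import *
grab('wrist','w4');grab('scene','s4'); a=cv2.imread('pics/s4.png')[175:325,215:375];cv2.imwrite('pics/s4c.png',cv2.resize(a,(640,600),interpolation=cv2.INTER_CUBIC))
E
```

```text
time_s: 5.82
position: [0.5613, -0.1029, 0.1093]
eef_rot: [[-0.0, 0.998, -0.069], [-0.0, -0.069, -0.998], [-1.0, -0.0, 0.0]]
wrist_force: [-1.4, -0.7, -0.5]
width: -0.0001
now r 0.0643 ang 294.7 F [-1.37 -0.66 -0.46]
298.0 [ 0.004 -0.002]
302.0 [ 0.007 -0.005]
306.0 [ 0.011 -0.007]
310.0 [ 0.014 -0.01 ]
314.0 [ 0.017 -0.013]
318.0 [ 0.02  -0.017]
322.0 [ 0.022 -0.02 ]
326.0 [ 0.025 -0.024]
330.0 [ 0.027 -0.028]
334.0 [ 0.028 -0.032]
338.0 [ 0.03  -0.036]
342.0 [ 0.031 -0.04 ]
```

View pics/w4.png

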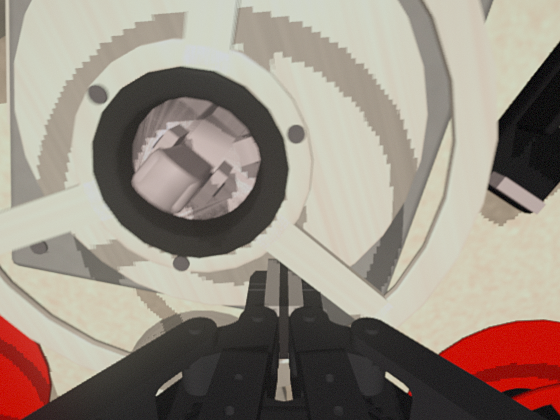

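View pics/s4c.png

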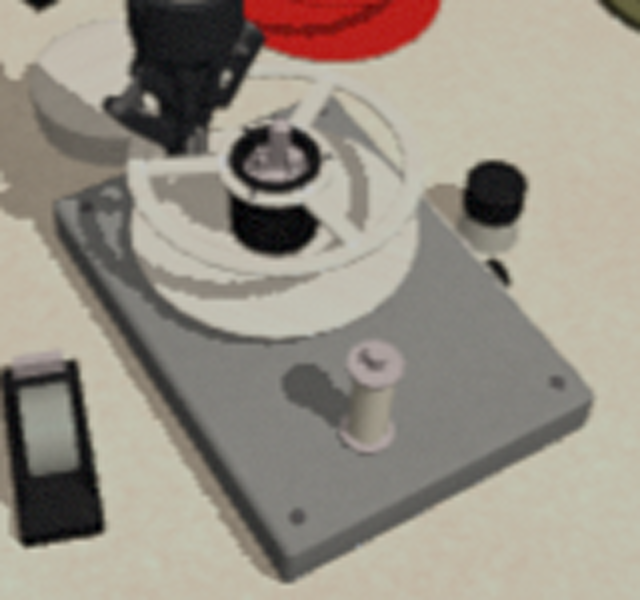

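Spokes are now near 90°, 200° and 320°, and the reel is still riding high. The key is still about 35° short of the slot. From here I'll take smaller steps.

```bash
python3 -m pendant '[{"slide":[0,0.004,-0.002],"rot":[0,0,0]},{"slide":[0,0.007,-0.005],"rot":[0,0,0]},{"slide":[0,0.011,-0.007],"rot":[0,0,0]},{"slide":[0,0.014,-0.010],"rot":[0,0,0]},{"slide":[0,0.017,-0.013],"rot":[0,0,0]},{"slide":[0,0.017,-0.013],"rot":[0,0,0]}]' 0; python3 arc.py 314 342 4;
cat > chk.py <<'E'
import sys
from h import *
t=sys.argv[1]; n=sys.argv[2] if len(sys.argv)>2 else 'scene'
im,d,st=grab(n,t); c=cloud(n,d,st); C=np.array([.5345,-.0445]); v=c[...,:2]-C; r=np.hypot(v[...,0],v[...,1]); a=np.degrees(np.arctan2(v[...,1],v[...,0]))%360
ok=(d>0)&(c[...,2]>.105)&(c[...,2]<.15)&(im.min(2)>110)
m=ok&(r>.088)&(r<.098)
k=np.linalg.lstsq(np.c_[v[m],np.ones(m.sum())],c[m][:,2],rcond=None)[0]; print('rim n',m.sum(),'z',k[2].round(4),'tilt',np.degrees(np.hypot(*k[:2])).round(2),'highdir',np.degrees(np.arctan2(k[1],k[0])).round(0))
m=ok&(r>.05)&(r<.078); h,_=np.histogram(a[m],bins=120,range=(0,360)); print([(i*3,int(q)) for i,q in enumerate(h) if q>2])
E
python3 chk.py s5
```

```text
time_s: 6.42
position: [0.5795, -0.0906, 0.1094]
eef_rot: [[0.001, 0.998, -0.069], [0.0, -0.069, -0.998], [-1.0, 0.001, -0.0]]
wrist_force: [-0.7, -0.3, 0.3]
width: 0.0002
now r 0.0644 ang 314.3 F [-0.66 -0.28  0.33]
318.0 [ 0.003 -0.003]
322.0 [ 0.005 -0.007]
326.0 [ 0.008 -0.01 ]
330.0 [ 0.01  -0.014]
334.0 [ 0.011 -0.018]
338.0 [ 0.013 -0.022]
342.0 [ 0.014 -0.026]
rim n 450 z 0.1314 tilt 1.58 highdir 87.0
[(84, 9), (87, 13), (90, 8), (93, 13), (96, 7), (99, 3), (210, 6), (213, 9), (216, 8), (219, 6), (222, 6), (321, 3), (324, 5), (327, 11), (330, 8), (333, 9), (336, 11), (339, 8)]
```

```bash
python3 -m pendant '[{"slide":[0,0.003,-0.003],"rot":[0,0,0]},{"slide":[0,0.005,-0.007],"rot":[0,0,0]},{"slide":[0,0.005,-0.007],"rot":[0,0,0]}]' 0; python3 chk.py s6; python3 arc.py 322 342 2;
```

```text
time_s: 6.72
position: [0.5847, -0.0839, 0.1094]
eef_rot: [[0.001, 0.998, -0.069], [0.001, -0.069, -0.998], [-1.0, 0.001, -0.001]]
wrist_force: [0.4, -0.7, -0.3]
width: -0.0
rim n 462 z 0.1199 tilt 0.09 highdir -163.0
[(93, 5), (96, 16), (99, 8), (102, 14), (105, 6), (108, 3), (219, 7), (222, 9), (225, 9), (228, 7), (330, 3), (333, 3), (336, 5), (339, 11), (342, 8), (345, 13), (348, 13)]
now r 0.0638 ang 321.6 F [0.07 0.42 0.86]
324.0 [ 0.001 -0.002]
326.0 [ 0.002 -0.004]
328.0 [ 0.003 -0.006]
330.0 [ 0.004 -0.007]
332.0 [ 0.005 -0.009]
334.0 [ 0.006 -0.011]
336.0 [ 0.007 -0.013]
338.0 [ 0.008 -0.016]
340.0 [ 0.008 -0.018]
342.0 [ 0.009 -0.02 ]
```

The reel has dropped: the rim is at 0.120 (0.121 expected), tilt 0.1°, and the spokes put the key at about 42°. I'll back the finger off, lift out, turn the tool and look.

```bash
python3 -m pendant '[{"slide":[0,-0.003,0.004],"rot":[0,0,0]},{"slide":[-0.01,-0.003,0.004],"rot":[0,0,0]},{"slide":[-0.03,-0.003,0.004],"rot":[0,0,0]},{"slide":[-0.06,-0.003,0.004],"rot":[0,0,0]},{"slide":[-0.1,-0.003,0.004],"rot":[5,0,0]},{"slide":[-0.13,-0.02,0],"rot":[10,0,0]},{"slide":[-0.13,-0.035,-0.006],"rot":[16,0,0]},{"slide":[-0.13,-0.05,-0.012],"rot":[22,0,0]},{"slide":[-0.13,-0.06,-0.017],"rot":[28,0,0]},{"slide":[-0.13,-0.069,-0.017],"rot":[34,0,0]},{"slide":[-0.13,-0.069,-0.017],"rot":[40,0,0]},{"slide":[-0.13,-0.069,-0.017],"rot":[40,0,0]}]' 0
python3 chk.py w7 wrist; python3 -c "
from h import *;print(robot.read_state()['position'],robot.read_state()['wrist_force'])"
```

```text
time_s: 7.77
position: [0.5159, -0.0629, 0.2404]
eef_rot: [[0.001, 0.718, -0.696], [-0.0, -0.696, -0.718], [-1.0, 0.001, -0.001]]
wrist_force: [-0.5, 0.8, -0.5]
width: -0.0001
rim n 10744 z 0.121 tilt 0.13 highdir 54.0
[(96, 137), (99, 201), (102, 204), (105, 192), (108, 133), (111, 5), (216, 79), (219, 138), (222, 137), (225, 145), (228, 93), (333, 11), (336, 139), (339, 194), (342, 189), (345, 206), (348, 117)]
[ 0.5163402  -0.06296757  0.24028936] [-0.1059242  -0.35345801  1.01388735]
```

View pics/w7.png

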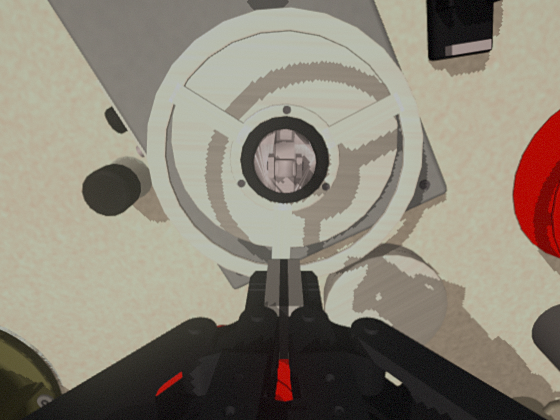

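```bash
python3 - <<'E'
from h import *
a=cv2.imread('pics/w7.png')[105:215,230:340];cv2.imwrite('pics/w7c.png',cv2.resize(a,(600,600),interpolation=cv2.INTER_CUBIC))
z=np.load('w7.npz');st=dict(position=z['pos'],eef_rot=z['rot']);c=cloud('wrist',z['d'],st)[105:215,230:340].reshape(-1,3)
C=np.array([.5345,-.0445])
P=c[c[:,2]>.172]; print('top',len(P),P.mean(0),P.min(0),P.max(0)); 
P=c[(c[:,2]>.15)]; print(len(P),P.mean(0))
P=c[(c[:,2]>.127)&(c[:,2]<.15)&(np.hypot(*(c[:,:2]-C).T)<.03)]; print('lug',len(P),np.percentile(P,[5,50,95],axis=0))
E
```

```text
top 422 [ 0.54425001 -0.03480203  0.20207119] [ 0.53238316 -0.0469431   0.17202717] [ 0.57395968 -0.00287108  0.38315184]
451 [ 0.54407661 -0.03497286  0.19993925]
lug 313 [[ 0.52380445 -0.05567476  0.1311662 ]
 [ 0.53532325 -0.04247454  0.13871464]
 [ 0.54581777 -0.033261    0.14021343]]
```

View pics/w7c.png

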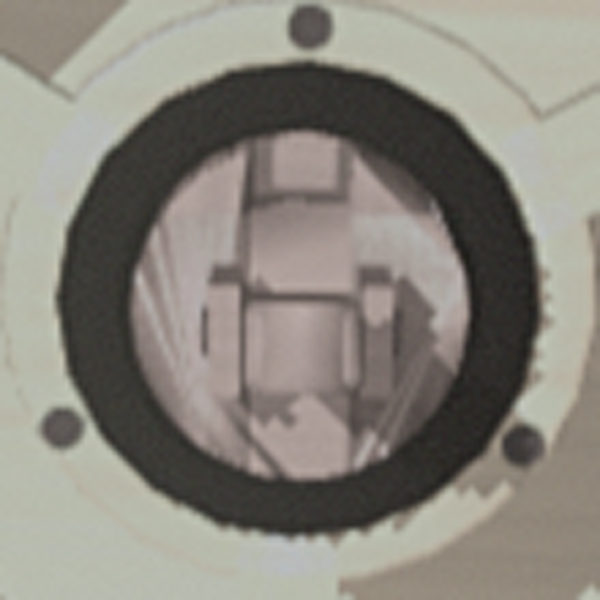

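The key sits in the slot at crop (300,165), and the lock stands between its lugs with its end at crop (300,345), folding straight up in the image (tool −z). The rim is at 0.121 with 0.13° tilt, so the reel is home. Now I'll push the lock over from behind.

```bash
python3 -m pendant '[{"slide":[0.035,0,0],"rot":[0,0,0]},{"slide":[0.065,0,0],"rot":[0,0,0]},{"slide":[0.074,0,0],"rot":[0,0,0]},{"slide":[0.074,0,-0.008],"rot":[0,0,0]},{"slide":[0.074,0,-0.016],"rot":[0,0,0]},{"slide":[0.075,0,-0.022],"rot":[0,0,0]},{"slide":[0.076,0,-0.027],"rot":[0,0,0]},{"slide":[0.079,0,-0.032],"rot":[0,0,0]},{"slide":[0.082,0,-0.037],"rot":[0,0,0]}]' 0
python3 chk.py w8 wrist; grep -c . /dev/null; python3 - <<'E'
from h import *
grab('scene','s8'); a=cv2.imread('pics/s8.png')[160:280,220:348];cv2.imwrite('pics/s8c.png',cv2.resize(a,(640,600),interpolation=cv2.INTER_CUBIC))
E
```

```text
time_s: 8.57
position: [0.5437, -0.0358, 0.1583]
eef_rot: [[0.003, 0.72, -0.694], [-0.0, -0.694, -0.72], [-1.0, 0.002, -0.002]]
wrist_force: [0.8, -0.3, 1.0]
width: -0.0001
rim n 14880 z 0.1209 tilt 0.12 highdir 57.0
[(93, 14), (96, 255), (99, 340), (102, 332), (105, 328), (108, 191), (222, 44), (225, 103), (228, 34), (333, 4), (336, 201), (339, 319), (342, 325), (345, 322), (348, 332), (351, 20)]
0
```

View pics/w8.png

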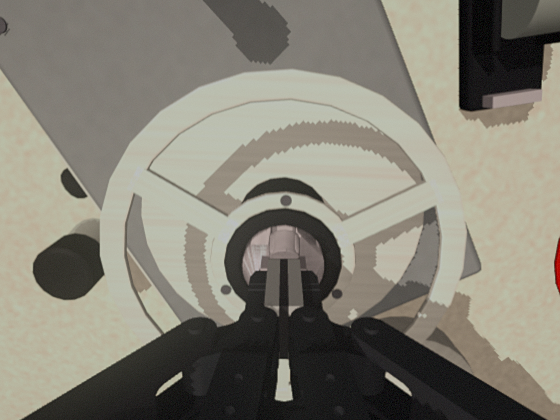

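View pics/s8c.png

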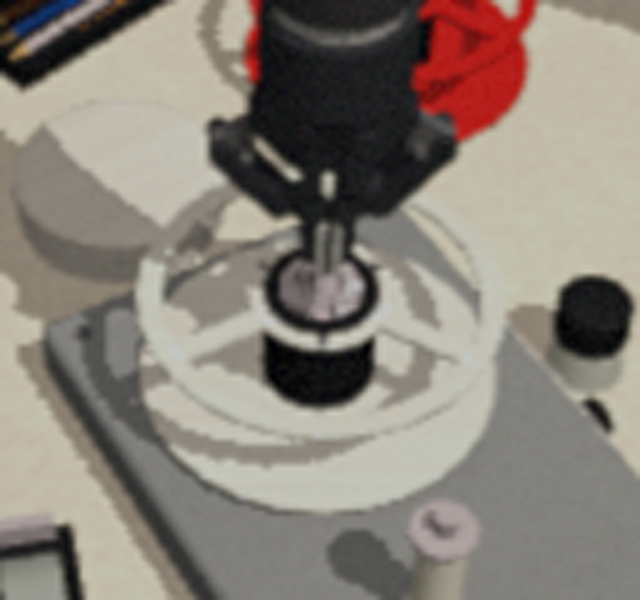

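Wrist px (285,240) shows the bar tipping ahead of the finger, and forces are about 1 N. Following it down.

```bash
python3 -m pendant '[{"slide":[0.004,0,-0.004],"rot":[0,0,0]},{"slide":[0.0065,0,-0.006],"rot":[0,0,0]},{"slide":[0.009,0,-0.008],"rot":[0,0,0]},{"slide":[0.0115,0,-0.009],"rot":[0,0,0]},{"slide":[0.014,0,-0.0105],"rot":[0,0,0]},{"slide":[0.014,0,-0.0105],"rot":[0,0,0]}]' 0
python3 chk.py w9 wrist; python3 - <<'E'
from h import *
grab('scene','s9'); a=cv2.imread('pics/s9.png')[160:280,220:348];cv2.imwrite('pics/s9c.png',cv2.resize(a,(640,600),interpolation=cv2.INTER_CUBIC))
print(robot.read_state()['wrist_force'])
E
```

```text
time_s: 9.17
position: [0.5491, -0.0285, 0.1426]
eef_rot: [[-0.001, 0.72, -0.694], [0.0, -0.694, -0.72], [-1.0, -0.001, 0.0]]
wrist_force: [-0.0, -0.7, 1.0]
width: -0.0001
rim n 15771 z 0.1209 tilt 0.14 highdir 53.0
[(93, 10), (96, 290), (99, 368), (102, 376), (105, 360), (108, 206), (111, 4), (219, 27), (222, 162), (225, 172), (228, 50), (333, 11), (336, 222), (339, 343), (342, 371), (345, 356), (348, 400), (351, 19)]
[0.08492546 0.08777818 0.10087839]
```

View pics/w9.png

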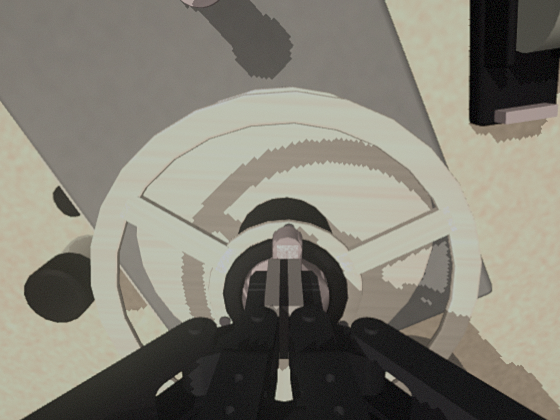

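View pics/s9c.png

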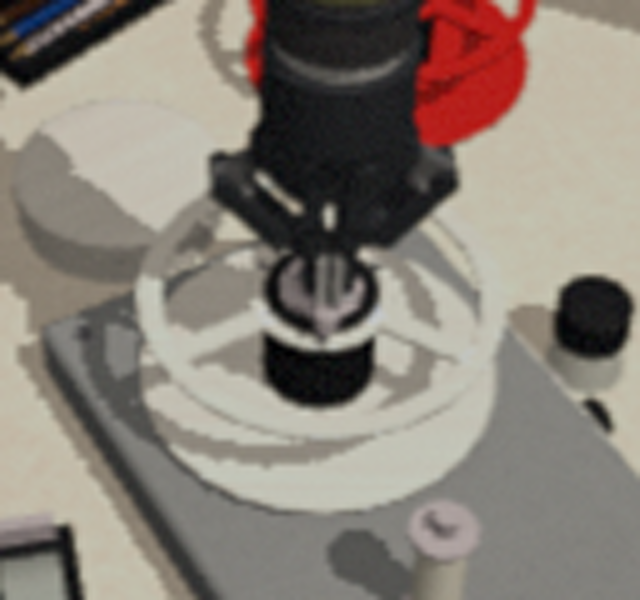

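The bar now lies nearly flat over the hub, its end at wrist px (288,240), at about 80°. I'll press the last few mm slowly with force checks.

```bash
python3 -m pendant '[{"slide":[0.0005,0,-0.003],"rot":[0,0,0]},{"slide":[0.0015,0,-0.003],"rot":[0,0,0]},{"slide":[0.0025,0,-0.003],"rot":[0,0,0]},{"slide":[0.0025,0,-0.003],"rot":[0,0,0]}]' 0
python3 -m pendant '[{"slide":[0.001,0,0],"rot":[0,0,0]},{"slide":[0.001,0,0],"rot":[0,0,0]}]' 0
```

```text
time_s: 9.6
position: [0.5516, -0.0263, 0.1408]
eef_rot: [[0.0, 0.72, -0.694], [0.0, -0.694, -0.72], [-1.0, 0.0, -0.0]]
wrist_force: [-0.1, 0.2, 0.4]
width: -0.0004
time_s: 9.77
position: [0.5516, -0.0265, 0.1398]
eef_rot: [[0.0, 0.72, -0.694], [0.0, -0.694, -0.72], [-1.0, 0.0, -0.0]]
wrist_force: [1.2, 0.7, 0.1]
width: -0.0001
```

```bash
python3 -m pendant '[{"slide":[0.0005,0,0],"rot":[0,0,0]},{"slide":[0.001,0,0],"rot":[0,0,0]},{"slide":[0.001,0,0],"rot":[0,0,0]}]' 0
python3 -m pendant '[{"slide":[0.0005,0,0],"rot":[0,0,0]},{"slide":[0.001,0,0],"rot":[0,0,0]},{"slide":[0.001,0,0],"rot":[0,0,0]}]' 0
```

```text
time_s: 10.02
position: [0.5515, -0.0265, 0.1388]
eef_rot: [[0.0, 0.72, -0.694], [0.0, -0.694, -0.72], [-1.0, 0.0, -0.0]]
wrist_force: [-0.4, 0.2, 2.0]
width: 0.0002
time_s: 10.27
position: [0.5515, -0.0265, 0.138]
eef_rot: [[0.0, 0.72, -0.694], [0.0, -0.694, -0.72], [-1.0, 0.0, -0.0]]
wrist_force: [-0.0, 0.3, 1.9]
width: -0.0004
```

```bash
python3 -m pendant '[{"slide":[0.0005,0,0],"rot":[0,0,0]},{"slide":[0.0005,0,0],"rot":[0,0,0]}]' 0
python3 -m pendant '[{"slide":[0.0005,0,0],"rot":[0,0,0]},{"slide":[0.0005,0,0],"rot":[0,0,0]}]' 0
```

```text
time_s: 10.43
position: [0.5516, -0.0265, 0.1379]
eef_rot: [[0.001, 0.72, -0.694], [0.0, -0.694, -0.72], [-1.0, 0.0, -0.0]]
wrist_force: [-1.3, 1.3, 4.5]
width: -0.0001
time_s: 10.6
position: [0.5516, -0.0265, 0.1378]
eef_rot: [[0.001, 0.72, -0.694], [-0.0, -0.694, -0.72], [-1.0, 0.001, -0.001]]
wrist_force: [-2.0, 0.2, 9.0]
width: -0.0001
```

The force rises to 9 N while z stays at 0.138, so the lock is at its flat stop. Retracting straight up and then checking.

```bash
python3 -m pendant '[{"slide":[-0.01,0,0],"rot":[0,0,0]},{"slide":[-0.04,0,0],"rot":[0,0,0]},{"slide":[-0.075,0,0],"rot":[0,0,0]},{"slide":[-0.11,0,0.02],"rot":[0,0,0]},{"slide":[-0.12,0,0.04],"rot":[0,0,0]},{"slide":[-0.12,0,0.05],"rot":[0,0,0]},{"slide":[-0.12,0,0.05],"rot":[0,0,0]}]' 0
python3 chk.py w10 wrist; python3 - <<'E'
from h import *
z=np.load('w10.npz');st=dict(position=z['pos'],eef_rot=z['rot']);c=cloud('wrist',z['d'],st);C=np.array([.5345,-.0445]);u=np.array([.72,.694]);w=np.array([-u[1],u[0]])
v=c[...,:2]-C;p=v@u;q=v@w
for a in range(8,52,6):
    m=(abs(q)<.004)&(abs(p-a/1000)<.002)&(z['d']>0)&(c[...,2]>.1);print(a,m.sum(),np.median(c[m][:,2]).round(4) if m.any() else None)
uv=proj('wrist',[[*C,.13]],st)[0].astype(int);print(uv)
a=cv2.imread('pics/w10.png')[max(uv[1]-70,0):uv[1]+50,uv[0]-60:uv[0]+60];cv2.imwrite('pics/w10c.png',cv2.resize(a,(600,600),interpolation=cv2.INTER_CUBIC))
E
```

```text
time_s: 11.18
position: [0.5158, -0.0637, 0.2573]
eef_rot: [[0.001, 0.718, -0.696], [-0.001, -0.696, -0.718], [-1.0, 0.001, 0.0]]
wrist_force: [0.6, -0.0, -0.5]
width: 0.0001
rim n 9771 z 0.121 tilt 0.12 highdir 54.0
[(96, 117), (99, 179), (102, 184), (105, 173), (108, 115), (111, 6), (216, 71), (219, 127), (222, 129), (225, 121), (228, 79), (333, 7), (336, 125), (339, 172), (342, 173), (345, 179), (348, 103)]
8 61 0.1378
14 62 0.1379
20 71 0.1382
26 64 0.1379
32 64 0.1379
38 71 0.1382
44 9 0.1367
50 0 None
[283 156]
```

View pics/w10c.png

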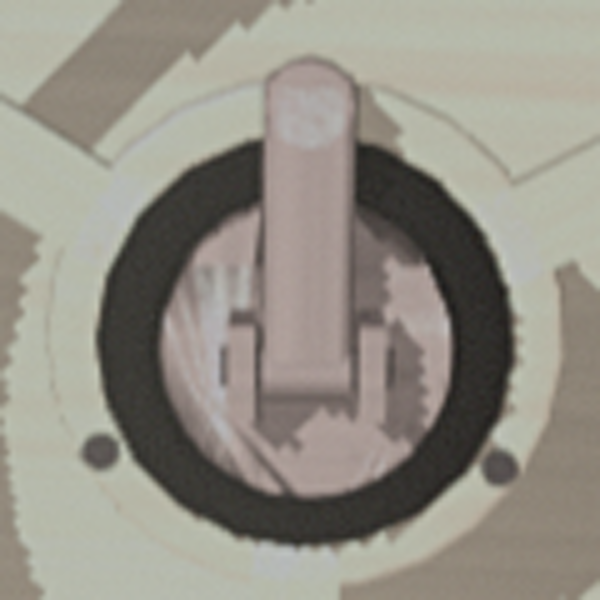

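The bar lies flat across the hub from crop (310,390) to (310,60). Its upper face is at 0.138 along its whole length, the reel is level with its rim at 0.121, and the tool is clear. I'll check that the bystanders haven't moved, then hand in.

```bash
python3 - <<'E'
from h import *
im,d,st=grab('scene','s11'); a=np.load('scene0.npz')['im']
df=(np.abs(im.astype(int)-a).max(2)>40).astype(np.uint8); df=cv2.morphologyEx(df,cv2.MORPH_OPEN,np.ones((3,3)))
n,l,s,c=cv2.connectedComponentsWithStats(df); print([(x[:5].tolist()) for x in s[1:] if x[4]>15])
print(st['wrist_force'],st['time_s']); robot.close_job()
E
```

```text
[[228, 0, 93, 176, 5877], [508, 0, 36, 43, 570], [313, 11, 11, 9, 72], [317, 25, 7, 17, 106], [445, 27, 5, 6, 22], [312, 32, 4, 6, 21], [314, 46, 8, 5, 32], [428, 59, 9, 6, 44], [494, 61, 5, 5, 21], [383, 64, 17, 16, 170], [456, 73, 38, 41, 669], [378, 82, 6, 5, 25], [306, 107, 75, 35, 1218], [377, 108, 10, 12, 79], [429, 109, 28, 33, 607], [181, 126, 72, 80, 2481], [172, 138, 11, 12, 97], [161, 157, 6, 7, 28], [327, 158, 181, 110, 2911], [275, 203, 10, 9, 44], [294, 204, 9, 6, 37], [257, 206, 10, 5, 37], [281, 211, 6, 6, 27], [262, 220, 28, 11, 135], [276, 230, 21, 12, 133], [248, 233, 5, 4, 18], [268, 257, 6, 4, 18]]
[-0.3309946   0.48759194 -0.68242513] 11.2333
the job is handed in; nothing more can be done
```

View pics/s11.png

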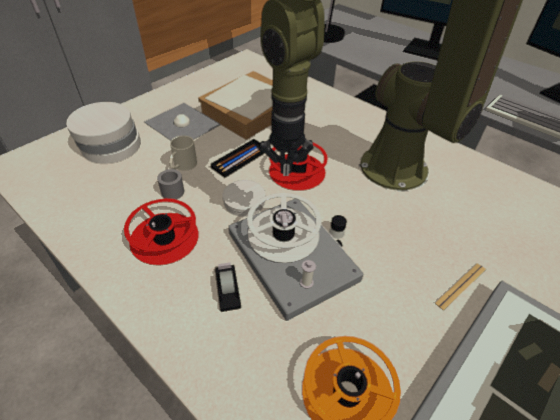

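I turned the reel about 170° counter-clockwise by a spoke until its key dropped into the slot. Then I folded the lock tip flat over the hub, drew the gripper clear and handed the job in at 11.2 s.

**Last checks, just before handing in:**
- **Reel:** its spoked flange is at 0.121 m, where a seated reel's should be, with about 0.1° tilt.
- **Lock:** its upper face is at 0.138 m all along the bar, and it stayed there after I let go.
- **Forces:** the largest force I read at the end of a call was about 9 N, pressing the lock onto its stop. While the reel turned, readings were around 2 N or less.
- **Other things on the desk:** they look unmoved in the final picture. The before/after image comparison also flagged areas I took to be the arm, its shadow and the turned reel; I did not measure each object's position.

Nothing failed or disagreed, beyond differences of 1–3 mm between camera estimates of the reel's centre.

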